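# Hold the centrifuge lid at its balance point for trimming the lid spring

## Task

I want to trim the lid spring of the small benchtop centrifuge. First take the grey metal ring off the lid and lay it flat on the bare desk without dropping it, because its weight would spoil the balance and it would slide off; then take the lid by its front bar handle, raise it a few degrees past its balance point, where the spring starts to carry it, ease it back, and finish still gripping the handle with the lid held still just below the balance point (within about ten degrees), so that I can turn the spring screw. Don't let the lid fly open to its stop or drop, and leave the flask and the two vials standing where they are.

Things in the scene. Friction and masses are not known exactly. Their poses are not given: they have to be found in the camera images.
- centrifuge: White benchtop centrifuge fixed to the desk, housing 220 (x) x 230 (y) x 100 mm high, dark display and knob on its front. Origin on the desk under the middle of the housing; its -x axis points out of the front, z up. The shut lid lies on top: flat upper face 123 mm above the desk, lid 214 x 226 mm, 22 mm thick.
- lid (a joint): Lid angle in rad: 0 shut (level), grows as the front edge rises; open stop at 1.6. Lid 1.1 kg, carried by two torsion springs. Balance point at 0.75 rad (43 degrees): below it the lid sinks shut when let go, above it the spring lifts it to the stop. Raising it takes 1.2 N at the handle when shut, under 0.7 N (downward above it) within 0.2 rad of the balance point.
- lid_handle (a point): Middle of the lid's handle: a level round steel bar, 12 mm thick, 108 mm free length along the centrifuge's y axis, 42 mm off the lid's front edge (36 mm clear gap) on two posts. When shut, its axis is 111 mm above the desk and 266 mm in front of the hinge. It moves with the lid on an arc of 266 mm radius about the hinge.
- lid_hinge (a point): Hinge axis of the lid, middle of the pin at the back of the housing: 116 mm behind the centrifuge's origin and 104 mm above the desk; the axis runs along the centrifuge's y axis.
- ring_weight: Grey metal ring, 47 mm outside diameter, 14 mm high, 0.2 to 0.35 kg, lying flat on the lid at the start. Origin at the centre of its underside, z up.
- flask: Small conical flask with pink contents, 65 mm wide, 86 mm high, standing on the desk. Origin at the centre of its underside. Leave alone.
- vial_tall: Glass vial with black cap, 24 mm wide, 60 mm high, standing on the desk. Origin at the centre of its underside. Leave alone.
- vial_small: Glass vial with black cap, 17 mm wide, 38 mm high, standing on the desk. Origin at the centre of its underside. Leave alone.
Mind the look-alikes: they are no part of the job. Leave any purple or red look-alike of the ring_weight alone.

How it is judged:
By the outcome, as a careful person would: the job done as asked, in the order asked, and still so for the second after the job is handed in, while the arm keeps its last pose, push and grip.
It also fails if it takes over 72 s, if anything falls off the work surface, if the arm or the gripper's body presses on something with over 40 N, if the wrist force passes 120 N, or if a joint passes its speed limit or range.

## Robot

A 7-joint arm with a two-finger parallel gripper is mounted at the origin on a cart in front of the work surface, level with it; the furniture and walls round the work are solid. World frame = base frame: x ahead of the robot, y to its left, z up, the work surface at z = 0. Lengths are in m, angles in rad, forces in N, time in s.
With the tool pointing down it reaches from about 0.4 to 0.9 m from the base axis. Payload 5.5 kg.
Tool frame: the origin (TCP) lies between the finger pads, 19 mm behind the fingertips; this is the grasp point; z points along the fingers, y is the line along which they close (so a half turn about z gives the same grasp; the last joint's range is limited). The gripper opens to 92 mm and grips with 3 to 60 N. Pads are 19 mm wide; open, the fingers measure 130 mm over their backs; the gripper's body (75 mm by 190 mm) begins 47 mm behind the grasp point.
Start: joints at [-1.024, 0.501, -0.427, 1.55, 0.221, 1.138, -0.21], TCP at [0.182, 0.624, 0.246] pointing down, gripper open.
Joint ranges: [-2.88, 2.88], [-0.31, 2.03], [-1.54, 1.56], [0.2, 2.42], [-1.41, 4.55], [0.19, 2.02], [-2.57, 2.57]. Speed limits (rad/s): [2.57, 2.57, 3.14, 3.14, 3.14, 3.14, 3.14].

## Interface

Orientations are given as [roll, pitch, yaw] about the fixed x, y, z axes, in that order (R = Rz(yaw) Ry(pitch) Rx(roll)).
In Python, from workcell import observe, optics, ticket gives the robot as it stands. The module is installed in compiled form; this text tells all that it offers.
- The arm moves only by the tool carry_out, never from a script. Its argument "plan" is a list of rows, each an object with "linear": the shift along the tool's x, y, z in m, a list of three; "turn": the turn, a rotation vector about the tool's x, y, z in degrees, a list of three; "fingers": the finger opening in m, from 0 to 0.0918. In form: [{"linear": [x, y, z], "turn": [wx, wy, wz], "fingers": fingers}, ...]. A call has 1 to 10 rows; each row shifts and turns the commanded pose from where the row before left it, along the tool's axes as they then stand; what a row does not reach is not made up. A row lasts 1/12 s, in which the tool goes at most 41.7 mm and 7.16 degrees, less where a joint would pass 70% of its speed; a pose out of reach is approached as far as the arm can. A call is refused whole if a number of a shift passes 0.0417 or a number of a turn 7.16, either way. A call with a gripper value outside its range is refused whole. The fingers move at their own pace and stop on an object; "force" is the grip in N (left out, the last holds). Time passes only in rows, so rows that do not move let the fingers close. It gives the time, the measured TCP pose, the force, the opening and the grip force at its end, in the units of the state.
- observe(): the state, without advancing time (a new reading comes with each control period).
- optics.grab_frame(name): name is "scene" or "top" or "wrist"; returns a dict with "color" (480x640x3 uint8, red, green, blue), "z_map" (480x640 float32, m along the optical axis (not along the pixel's ray), 0 where there is no reading), "vertical_fov" (degrees; the focal length in pixels is half the picture's height over the tangent of half this angle, whatever the lens; pixels are square), "cx", "cy" (the principal point, pixels), "R" (3x3) and "t" (3): a world point X has camera coordinates R X + t; the wrist camera has in their place "T_tool_cam" (4x4, takes a point from camera to tool coordinates, whose origin is the TCP and whose axes are the flange's). Camera axes: x right, y down, z forward; pixel columns grow to the right and rows downward; lengths in m; the calibration is good to about 2 mm. The wrist camera is an equidistant fisheye: a pixel r from the principal point sees the ray r / f radians off the axis. A picture is of the moment at which its call begins: read the wrist's pose just before it.
- ticket.hand_in(): hands the job in; it is judged then, once.
Trained networks look in a picture, given as the dict that the camera call returned (one of the last four; its "shot" number tells which), for a name from the list of things; names that differ only in an ending like _2 or _b are one class to them, and where a whole thing is asked for, a point or a joint stands for the part that bears it (a point fixed in the world has none). Each returns a list of dicts, best first, with "confidence" (0 to 1); they miss things now and then, are a little off and sometimes report something else, mostly with a low value. They report only what shows in the picture. A call takes as long as a camera call. They do not tell look-alikes from the thing itself.
- optics.recognise(picture, label): "location" ([column, row] in pixels, amid what is visible of it).
- optics.silhouettes(picture, label): "mask" (480x640 bool, what is visible of it) and "location" ([column, row] in pixels, amid what is visible of it).
- optics.mark_of(picture, label): "location" ([column, row] in pixels: a listed point, or the origin of a listed thing).
The state is a dict: "clock": time; "joint_positions": joint angles; "qd": joint speeds; "tau": joint torques, N m; "tcp_pos": TCP position; "ee_rot": TCP orientation; "wrist_force": force on the tool from outside, world axes, zero at the start; "ft_torque": the same for the moment, N m; "width": opening from 0.0 (shut) to 1.0 (fully open); "finger_force": force on a finger pad.
Only numpy, scipy, OpenCV 4.12 (cv2) and the standard library are available. Lean on these libraries where they do the work, as an engineer would, in place of code of your own. Each camera call takes 0.05 s, during which the arm holds its last target. There are 200 camera calls.

## Working session

There is one attempt and no reset: what is moved stays moved. The work goes in short steps, Python scripts to look and compute and a tool call to move; the robot and the scene stay as the last step left them, time stands still between calls to the robot, and variables do not carry over. Pictures are saved under pics/ and viewed, at most 10 in all, crops included, and the job is handed in when it is done.

Besides the shell and the picture viewer there is one more tool, called by a JSON object that holds its "op" and its "data". carry_out: Moves the arm, as the interface text tells. Its arguments: {"type":"object","properties":{"plan":{"type":"array","items":{"type":"object","properties":{"linear":{"type":"array","items":{"type":"number"}},"turn":{"type":"array","items":{"type":"number"}},"fingers":{"type":"number"}}}},"force":{"type":"number"}},"required":["plan"]}

```bash
mkdir -p pics; cat > h.py <<'E'
import numpy as np, cv2
from workcell import observe, optics, ticket
from scipy.spatial.transform import Rotation as Ro
np.set_printoptions(precision=4,suppress=True)
def cloud(p):
    f=240/np.tan(np.radians(p["vertical_fov"])/2); v,u=np.mgrid[:480,:640]; z=p["z_map"]
    c=np.stack([(u-p["cx"])/f*z,(v-p["cy"])/f*z,z],-1)
    w=(c-np.array(p["t"]))@np.array(p["R"]); w[z==0]=np.nan
    return w
def save(p,n): cv2.imwrite("pics/"+n,p["color"][:,:,::-1])
E
python3 - <<'E'
from h import *
s=observe(); print(s)
for c in ("scene","top"):
    p=optics.grab_frame(c); save(p,c+"0.png"); w=cloud(p); np.save(c+".npy",w)
    for l in ("centrifuge","lid","lid_handle","lid_hinge","ring_weight","flask","vial_tall","vial_small"):
        for fn in (optics.mark_of,optics.silhouettes):
            try: r=fn(p,l)
            except Exception as e: print(c,l,e); continue
            for d in r[:3]:
                u,v=np.round(d["location"]).astype(int)
                x=np.nanmedian(w[d["mask"]],0) if "mask" in d else w[np.clip(v,0,479),np.clip(u,0,639)]
                print(c,l,fn.__name__ if hasattr(fn,'__name__') else '',round(d["confidence"],2),u,v,x, (d["mask"].sum(), np.nanmax(w[d["mask"]],0)) if "mask" in d else '')
print(observe()["clock"])
E
```

```text
{'clock': 0.0, 'joint_positions': array([-1.0238,  0.5018, -0.4268,  1.5514,  0.2208,  1.1383, -0.2103]), 'qd': array([ 0.0009, -0.0001, -0.001 , -0.0006, -0.0016, -0.0009,  0.0018]), 'tau': array([ -0.0013, -56.6587,  -5.817 , -27.9104,  -0.0687,   0.0308,
         0.0002]), 'tcp_pos': array([0.1819, 0.6234, 0.2445]), 'ee_rot': array([-3.1397, -0.0001,  2.8577]), 'wrist_force': array([ 0.1206,  1.2875, -0.6253]), 'ft_torque': array([-0.0284,  0.0358, -0.0312]), 'finger_force': 0.0, 'width': 1.0011341932032498}
scene centrifuge call 0.66 319 267 [0.4708 0.1243 0.0756] 
scene centrifuge call 0.65 320 242 [0.4875 0.1531 0.1119] (np.int64(12515), array([1.0426, 0.7606, 0.1389]))
scene lid it knows: centrifuge, flask, lid_handle, lid_hinge, ring_weight, vial_small, vial_tall
scene lid_handle call 0.86 284 253 [0.417  0.1559 0.1146] 
scene lid_handle call 0.59 321 224 [0.5204 0.1725 0.1225] (np.int64(6632), array([0.8114, 0.3841, 0.1383]))
scene lid_hinge call 0.91 346 200 [0.6503 0.209  0.1229] 
scene lid_hinge call 0.65 319 220 [0.5217 0.1733 0.1225] (np.int64(6800), array([1.0426, 0.76
[... 2125 characters left out ...]
225]))
top ring_weight call 0.65 209 270 [0.4406 0.4257 0.0128] (np.int64(356), array([0.4645, 0.4538, 0.0213]))
top flask call 0.61 435 283 [ 0.3965 -0.0838  0.0672] 
top flask call 0.75 433 280 [ 0.4016 -0.0865  0.031 ] (np.int64(601), array([ 0.4335, -0.0628,  0.0922]))
top flask call 0.74 306 210 [0.5603 0.1955 0.1219] (np.int64(10276), array([0.7185, 0.3506, 0.1384]))
top flask call 0.31 306 209 [0.5609 0.1943 0.1216] (np.int64(10968), array([0.733 , 0.3431, 0.1324]))
top vial_tall call 0.7 225 311 [0.3478 0.3876 0.0619] 
top vial_small call 0.39 281 311 [0.3437 0.2638 0.0391] 
top vial_small call 0.62 309 210 [0.5605 0.1943 0.1214] (np.int64(11494), array([0.7442, 0.3508, 0.1384]))
1.6
```

```bash
python3 - <<'E'
from h import *
im=cv2.imread("pics/top0.png"); cv2.imwrite("pics/topc.png",cv2.resize(im[120:360,160:480],None,fx=2.5,fy=2.5,interpolation=cv2.INTER_CUBIC))
w=np.load("top.npy")
# lid outline yaw
z=w[...,2]; m=((z>.118)&(z<.127)&(w[...,0]>.4)&(w[...,0]<.75)&(w[...,1]>0)&(w[...,1]<.4)).astype(np.uint8)
n,l,st,_=cv2.connectedComponentsWithStats(m); k=1+st[1:,4].argmax()
r=cv2.minAreaRect((w[l==k][:,:2]*1000).astype(np.float32)); print("lid",r)
# ring: points above lid
for zl,zh,x0,x1,y0,y1 in((.131,.142,.48,.56,.2,.28),):
    q=w[(z>zl)&(z<zh)&(w[...,0]>x0)&(w[...,0]<x1)&(w[...,1]>y0)&(w[...,1]<y1)]
    print("ring",cv2.minEnclosingCircle((q[:,:2]*1000).astype(np.float32)),np.median(q,0))
# handle
q=w[(w[...,0]>.36)&(w[...,0]<.46)&(w[...,1]>.06)&(w[...,1]<.26)&(z>.105)&(z<.12)]
print("front pts",len(q)); print(cv2.minAreaRect((q[:,:2]*1000).astype(np.float32)))
# desk heightmap of occupied things
obs=w[(z>.008)&(w[...,0]<.8)&(w[...,0]>.25)]
print("desk z",np.nanmedian(z[(w[...,0]<.5)]))
E
```

```text
lid ((560.7249755859375, 200.11712646484375), (218.54318237304688, 224.85906982421875), 15.942996978759766)
ring ((514.5465087890625, 241.1715850830078), 23.64905548095703) [0.5145 0.2411 0.1366]
front pts 539
((429.5638732910156, 178.61474609375), (160.43185424804688, 60.296363830566406), 89.72574615478516)
desk z -0.6337096500765128
```

View pics/topc.png

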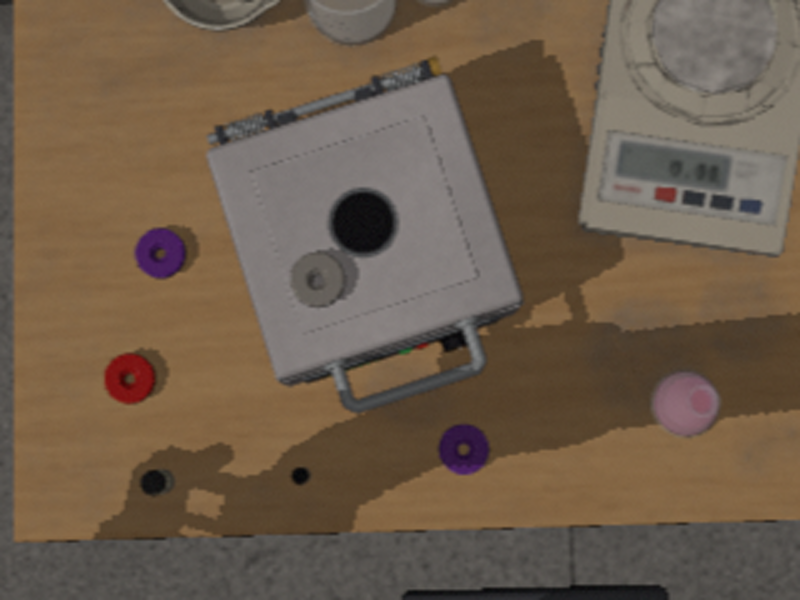

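View pics/scene0.png

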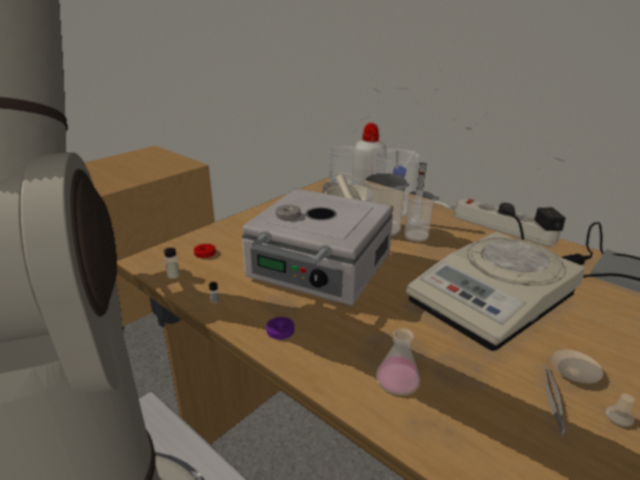

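The candidates in the top picture (full-frame pixels) are the grey ring on the lid at (287,231), purple rings at (343,298) and (224,221), and a red ring at (212,271). Only the one at (287,231) is grey and on the lid, and the enlarged crop confirms it. The handle bar runs from crop (350,405) to (480,370). The desk between the flask (435,282) and the centrifuge is bare.

```bash
cat >> h.py <<'E'
def tool_R(ydeg,tilt=0):  # tool y at heading ydeg, z down; tilt>0: fingertips lean toward -heading (to robot)
    R=Ro.from_euler('xyz',[np.pi,0,np.radians(ydeg+90)])
    a=np.radians(ydeg); ax=np.array([-np.sin(a),np.cos(a),0])
    return Ro.from_rotvec(ax*np.radians(tilt))*R
def rows(p1,R1,N,p0=None,R0=None):
    s=observe()
    if p0 is None: p0=s["tcp_pos"]
    if R0 is None: R0=Ro.from_euler('xyz',s["ee_rot"])
    rel=R0.inv()*R1; w=rel.as_rotvec()/N; t=R0.inv().apply(np.array(p1)-p0)
    S=sum(Ro.from_rotvec(w*k).as_matrix() for k in range(N))
    print(N,"rows linear",np.linalg.solve(S,t).round(4),"turn",np.degrees(w).round(3))
E
python3 - <<'E'
from h import *
print(tool_R(16).as_matrix(), tool_R(16,30).apply([0,0,1]))
rows([.5145,.2412,.246],tool_R(16),16,np.array([.182,.624,.246]))
E
```

```text
[[-0.2756  0.9613  0.    ]
 [ 0.9613  0.2756  0.    ]
 [ 0.      0.     -1.    ]] [-0.4806 -0.1378 -0.866 ]
16 rows linear [-0.0329 -0.0033 -0.    ] turn [-0.    -0.     3.609]
```

{"op": "carry_out", "data": {"plan": [{"linear": [-0.0329, -0.0033, 0], "turn": [0, 0, 3.61], "fingers": 0.09}, {"linear": [-0.0329, -0.0033, 0], "turn": [0, 0, 3.61], "fingers": 0.09}, {"linear": [-0.0329, -0.0033, 0], "turn": [0, 0, 3.61], "fingers": 0.09}, {"linear": [-0.0329, -0.0033, 0], "turn": [0, 0, 3.61], "fingers": 0.09}, {"linear": [-0.0329, -0.0033, 0], "turn": [0, 0, 3.61], "fingers": 0.09}, {"linear": [-0.0329, -0.0033, 0], "turn": [0, 0, 3.61], "fingers": 0.09}, {"linear": [-0.0329, -0.0033, 0], "turn": [0, 0, 3.61], "fingers": 0.09}, {"linear": [-0.0329, -0.0033, 0], "turn": [0, 0, 3.61], "fingers": 0.09}]}}

```text
clock: 2.27
tcp_pos: [0.3988, 0.4743, 0.2456]
ee_rot: [3.141, -0.0, 2.351]
wrist_force: [0.4, -0.1, -0.9]
width: 0.982
finger_force: 0.0
```

{"op": "carry_out", "data": {"plan": [{"linear": [-0.0329, -0.0033, 0], "turn": [0, 0, 3.61], "fingers": 0.09}, {"linear": [-0.0329, -0.0033, 0], "turn": [0, 0, 3.61], "fingers": 0.09}, {"linear": [-0.0329, -0.0033, 0], "turn": [0, 0, 3.61], "fingers": 0.09}, {"linear": [-0.0329, -0.0033, 0], "turn": [0, 0, 3.61], "fingers": 0.09}, {"linear": [-0.0329, -0.0033, 0], "turn": [0, 0, 3.61], "fingers": 0.09}, {"linear": [-0.0329, -0.0033, 0], "turn": [0, 0, 3.61], "fingers": 0.09}, {"linear": [-0.0329, -0.0033, 0], "turn": [0, 0, 3.61], "fingers": 0.09}, {"linear": [-0.0329, -0.0033, 0], "turn": [0, 0, 3.61], "fingers": 0.09}, {"linear": [0, 0, 0], "turn": [0, 0, 0], "fingers": 0.09}, {"linear": [0, 0, 0], "turn": [0, 0, 0], "fingers": 0.09}]}}

```text
clock: 3.1
tcp_pos: [0.5152, 0.2382, 0.2457]
ee_rot: [3.141, 0.001, 1.845]
wrist_force: [-0.2, 0.4, -0.4]
width: 0.977
finger_force: 0.0
```

```bash
cat >> h.py <<'E'
def wcloud(p,s):
    f=240/np.tan(np.radians(p["vertical_fov"])/2); v,u=np.mgrid[:480,:640]; z=p["z_map"]
    dx,dy=u-p["cx"],v-p["cy"]; r=np.hypot(dx,dy)+1e-9; th=r/f
    k=np.tan(np.minimum(th,1.5))/r
    c=np.stack([dx*k*z,dy*k*z,z],-1); T=np.array(p["T_tool_cam"])
    c=c@T[:3,:3].T+T[:3,3]; R=Ro.from_euler('xyz',s["ee_rot"]).as_matrix()
    w=c@R.T+s["tcp_pos"]; w[(z==0)|(th>1.4)]=np.nan
    return w
E
python3 - <<'E'
from h import *
s=observe(); print(s["clock"],s["tcp_pos"],s["ee_rot"],s["joint_positions"])
p=optics.grab_frame("wrist"); w=wcloud(p,s); save(p,"w1.png"); np.save("w1.npy",w)
for d in optics.silhouettes(p,"ring_weight")[:3]:
    q=w[d["mask"]]; q=q[~np.isnan(q[:,0])]; print(d["confidence"],d["location"],np.median(q,0)); q=q[(q[:,2]>np.median(q[:,2])-.006)]
    print(cv2.minEnclosingCircle((q[:,:2]*1000).astype(np.float32)))
for d in optics.mark_of(p,"lid_handle")[:2]:
    u,v=np.round(d["location"]).astype(int); print(d["confidence"],u,v,w[v-3:v+4,u-3:u+4].reshape(-1,3)[np.nanargmax(w[v-3:v+4,u-3:u+4,2])])
E
```

```text
3.1 [0.5152 0.2382 0.2457] [3.1413 0.0009 1.8448] [-0.4139  0.323  -0.0825  1.772   0.0313  1.0477 -0.2338]
0.94 [293.1, 12.8] [0.4418 0.4187 0.0126]
((438.7254333496094, 425.2746887207031), 23.51115608215332)
0.75 [157.1, 267.6] [0.361  0.1148 0.013 ]
((377.7578125, 143.01165771484375), 54.2414436340332)
0.67 [313.7, 234.8] [0.5126 0.2433 0.1358]
((512.8778686523438, 242.0375518798828), 23.78950309753418)
0.81 182 285 [0.4558 0.2326 0.2415]
```

View pics/w1.png

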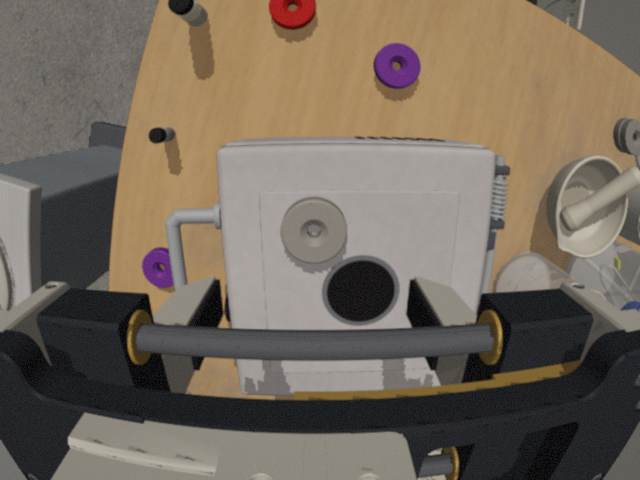

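The picture shows the grey ring at (314,232) on the lid and the handle at (178,240). The top and wrist cameras agree on the ring to within 2 mm.

```bash
python3 - <<'E'
from h import *
rows([.5137,.2415,.1445],tool_R(16),9)
E
```

```text
9 rows linear [-0.0001 -0.      0.0112] turn [ 0.001 -0.006  0.013]
```

{"op": "carry_out", "data": {"plan": [{"linear": [0, 0, 0.0112], "turn": [0, 0, 0], "fingers": 0.09}, {"linear": [0, 0, 0.0112], "turn": [0, 0, 0], "fingers": 0.09}, {"linear": [0, 0, 0.0112], "turn": [0, 0, 0], "fingers": 0.09}, {"linear": [0, 0, 0.0112], "turn": [0, 0, 0], "fingers": 0.09}, {"linear": [0, 0, 0.0112], "turn": [0, 0, 0], "fingers": 0.09}, {"linear": [0, 0, 0.0112], "turn": [0, 0, 0], "fingers": 0.09}, {"linear": [0, 0, 0.0112], "turn": [0, 0, 0], "fingers": 0.09}, {"linear": [0, 0, 0.0112], "turn": [0, 0, 0], "fingers": 0.09}, {"linear": [0, 0, 0.0112], "turn": [0, 0, 0], "fingers": 0.09}, {"linear": [0, 0, 0], "turn": [0, 0, 0], "fingers": 0.07}]}}

```text
clock: 4.08
tcp_pos: [0.5141, 0.2408, 0.1428]
ee_rot: [-3.141, 0.0, 1.85]
wrist_force: [1.2, 0.4, 0.7]
width: 0.946
finger_force: 0.0
```

{"op": "carry_out", "data": {"plan": [{"linear": [0, 0, 0], "turn": [0, 0, 0], "fingers": 0.07}, {"linear": [0, 0, 0], "turn": [0, 0, 0], "fingers": 0.06}]}}

```text
clock: 4.25
tcp_pos: [0.5141, 0.241, 0.1448]
ee_rot: [-3.141, -0.0, 1.85]
wrist_force: [-0.6, 0.4, 0.8]
width: 0.814
finger_force: 0.0
```

{"op": "carry_out", "data": {"plan": [{"linear": [0, 0, 0], "turn": [0, 0, 0], "fingers": 0.04}, {"linear": [0, 0, 0], "turn": [0, 0, 0], "fingers": 0.04}, {"linear": [0, 0, 0], "turn": [0, 0, 0], "fingers": 0.04}, {"linear": [0, 0, 0], "turn": [0, 0, 0], "fingers": 0.04}, {"linear": [0, 0, 0], "turn": [0, 0, 0], "fingers": 0.04}, {"linear": [0, 0, 0], "turn": [0, 0, 0], "fingers": 0.04}, {"linear": [0, 0, 0], "turn": [0, 0, 0], "fingers": 0.04}], "force": 25}}

```text
clock: 4.83
tcp_pos: [0.5142, 0.241, 0.145]
ee_rot: [3.141, -0.0, 1.85]
wrist_force: [-1.2, -0.6, 1.6]
width: 0.501
finger_force: 25.0
```

{"op": "carry_out", "data": {"plan": [{"linear": [0, 0, -0.004], "turn": [0, 0, 0], "fingers": 0.04}, {"linear": [0, 0, -0.008], "turn": [0, 0, 0], "fingers": 0.04}, {"linear": [0, 0, -0.015], "turn": [0, 0, 0], "fingers": 0.04}, {"linear": [0, 0, -0.02], "turn": [0, 0, 0], "fingers": 0.04}, {"linear": [0, 0, -0.018], "turn": [0, 0, 0], "fingers": 0.04}, {"linear": [0, 0, -0.01], "turn": [0, 0, 0], "fingers": 0.04}, {"linear": [0, 0, -0.005], "turn": [0, 0, 0], "fingers": 0.04}, {"linear": [0, 0, 0], "turn": [0, 0, 0], "fingers": 0.04}]}}

```text
clock: 5.5
tcp_pos: [0.5147, 0.2413, 0.2259]
ee_rot: [3.14, -0.0, 1.85]
wrist_force: [0.9, 0.9, -3.0]
width: 0.506
finger_force: 25.0
```

```bash
python3 - <<'E'
from h import *
s=observe(); print(s["tcp_pos"],s["wrist_force"],s["width"])
rows([.415,.0,.225],tool_R(0),16)
# check the bare spot and lid after lift
p=optics.grab_frame("top"); w=cloud(p)
m=(w[...,0]>.30)&(w[...,0]<.56)&(w[...,1]>-.05)&(w[...,1]<.06)&(w[...,2]>.006)
q=w[m]; print(len(q), q[:: max(1,len(q)//15)])
m=(abs(w[...,0]-.415)<.035)&(abs(w[...,1])<.035); print(np.nanmedian(w[m][:,2]),np.nanmax(w[m][:,2]))
E
```

```text
[0.5147 0.2413 0.2259] [ 0.9198  0.9238 -3.0306] 0.5064229323872697
16 rows linear [-0.014  -0.0084  0.    ] turn [ 0.007 -0.002  0.999]
99 [[ 0.5591 -0.0318  0.0466]
 [ 0.5594 -0.0463  0.0419]
 [ 0.5571 -0.0415  0.0426]
 [ 0.5553  0.0454  0.006 ]
 [ 0.5384 -0.0366  0.0075]
 [ 0.5153  0.0003  0.0106]
 [ 0.498  -0.0323  0.008 ]
 [ 0.4765  0.0368  0.0067]
 [ 0.4573  0.0285  0.0095]
 [ 0.4367  0.0407  0.0062]
 [ 0.4292  0.027   0.0072]
 [ 0.4114 -0.0216  0.0061]
 [ 0.3947 -0.0347  0.0071]
 [ 0.3859 -0.018   0.0061]
 [ 0.3672 -0.0217  0.0071]
 [ 0.3534 -0.0164  0.0074]
 [ 0.3257 -0.0196  0.009 ]]
-0.00019082845841246325 0.008766073336713854
```

{"op": "carry_out", "data": {"plan": [{"linear": [-0.014, -0.0084, 0], "turn": [0, 0, 1], "fingers": 0.04}, {"linear": [-0.014, -0.0084, 0], "turn": [0, 0, 1], "fingers": 0.04}, {"linear": [-0.014, -0.0084, 0], "turn": [0, 0, 1], "fingers": 0.04}, {"linear": [-0.014, -0.0084, 0], "turn": [0, 0, 1], "fingers": 0.04}, {"linear": [-0.014, -0.0084, 0], "turn": [0, 0, 1], "fingers": 0.04}, {"linear": [-0.014, -0.0084, 0], "turn": [0, 0, 1], "fingers": 0.04}, {"linear": [-0.014, -0.0084, 0], "turn": [0, 0, 1], "fingers": 0.04}, {"linear": [-0.014, -0.0084, 0], "turn": [0, 0, 1], "fingers": 0.04}]}}

```text
clock: 6.22
tcp_pos: [0.4722, 0.1155, 0.2248]
ee_rot: [3.141, -0.0, 1.708]
wrist_force: [-0.2, -0.6, -1.8]
width: 0.504
finger_force: 25.0
```

{"op": "carry_out", "data": {"plan": [{"linear": [-0.014, -0.0084, 0], "turn": [0, 0, 1], "fingers": 0.04}, {"linear": [-0.014, -0.0084, 0], "turn": [0, 0, 1], "fingers": 0.04}, {"linear": [-0.014, -0.0084, 0], "turn": [0, 0, 1], "fingers": 0.04}, {"linear": [-0.014, -0.0084, 0], "turn": [0, 0, 1], "fingers": 0.04}, {"linear": [-0.014, -0.0084, 0], "turn": [0, 0, 1], "fingers": 0.04}, {"linear": [-0.014, -0.0084, 0], "turn": [0, 0, 1], "fingers": 0.04}, {"linear": [-0.014, -0.0084, 0], "turn": [0, 0, 1], "fingers": 0.04}, {"linear": [-0.014, -0.0084, 0], "turn": [0, 0, 1], "fingers": 0.04}, {"linear": [0, 0, 0], "turn": [0, 0, 0], "fingers": 0.04}, {"linear": [0, 0, 0], "turn": [0, 0, 0], "fingers": 0.04}]}}

```text
clock: 7.05
tcp_pos: [0.414, -0.0007, 0.2248]
ee_rot: [3.141, -0.0, 1.568]
wrist_force: [-0.2, 0.6, -2.3]
width: 0.505
finger_force: 25.0
```

```bash
python3 - <<'E'
from h import *
s=observe(); print(s["tcp_pos"],s["wrist_force"],s["ee_rot"],s["width"])
p=optics.grab_frame("scene"); w=cloud(p)
m=(abs(w[...,0]-.415)<.03)&(abs(w[...,1])<.03)&(w[...,2]>.15)&(w[...,2]<.24)
q=w[m]; print(len(q),np.sort(q[:,2])[:10])
E
```

```text
[ 0.414  -0.0007  0.2248] [-0.1999  0.5566 -2.2542] [ 3.1414 -0.0001  1.5681] 0.5047309358025186
704 [0.204  0.2041 0.2048 0.2051 0.2052 0.2052 0.2052 0.2052 0.2052 0.2054]
```

{"op": "carry_out", "data": {"plan": [{"linear": [0, 0, 0.02], "turn": [0, 0, 0], "fingers": 0.04}, {"linear": [0, 0, 0.03], "turn": [0, 0, 0], "fingers": 0.04}, {"linear": [0, 0, 0.03], "turn": [0, 0, 0], "fingers": 0.04}, {"linear": [0, 0, 0.03], "turn": [0, 0, 0], "fingers": 0.04}, {"linear": [0, 0, 0.03], "turn": [0, 0, 0], "fingers": 0.04}, {"linear": [0, 0, 0.025], "turn": [0, 0, 0], "fingers": 0.04}, {"linear": [0, 0, 0.018], "turn": [0, 0, 0], "fingers": 0.04}, {"linear": [0, 0, 0.01], "turn": [0, 0, 0], "fingers": 0.04}, {"linear": [0, 0, 0.003], "turn": [0, 0, 0], "fingers": 0.04}, {"linear": [0, 0, 0], "turn": [0, 0, 0], "fingers": 0.04}]}}

```text
clock: 7.93
tcp_pos: [0.4145, 0.001, 0.0279]
ee_rot: [-3.14, -0.0, 1.571]
wrist_force: [-0.1, 0.6, -2.4]
width: 0.509
finger_force: 25.0
```

{"op": "carry_out", "data": {"plan": [{"linear": [0, 0, 0.002], "turn": [0, 0, 0], "fingers": 0.04}, {"linear": [0, 0, 0.001], "turn": [0, 0, 0], "fingers": 0.04}, {"linear": [0, 0, 0], "turn": [0, 0, 0], "fingers": 0.04}]}}

```text
clock: 8.18
tcp_pos: [0.4154, 0.0006, 0.0263]
ee_rot: [3.14, -0.0, 1.571]
wrist_force: [-0.3, 0.3, -2.7]
width: 0.503
finger_force: 25.0
```

{"op": "carry_out", "data": {"plan": [{"linear": [0, 0, 0.001], "turn": [0, 0, 0], "fingers": 0.04}, {"linear": [0, 0, 0.001], "turn": [0, 0, 0], "fingers": 0.04}, {"linear": [0, 0, 0], "turn": [0, 0, 0], "fingers": 0.04}]}}

```text
clock: 8.43
tcp_pos: [0.4148, 0.0004, 0.0239]
ee_rot: [3.141, -0.0, 1.57]
wrist_force: [-0.5, -0.1, -2.7]
width: 0.507
finger_force: 25.0
```

{"op": "carry_out", "data": {"plan": [{"linear": [0, 0, 0.001], "turn": [0, 0, 0], "fingers": 0.04}, {"linear": [0, 0, 0], "turn": [0, 0, 0], "fingers": 0.04}, {"linear": [0, 0, 0], "turn": [0, 0, 0], "fingers": 0.04}]}}

```text
clock: 8.68
tcp_pos: [0.4145, 0.0004, 0.0227]
ee_rot: [-3.141, -0.0, 1.57]
wrist_force: [-0.1, 0.0, -2.3]
width: 0.5
finger_force: 25.0
```

{"op": "carry_out", "data": {"plan": [{"linear": [0, 0, 0.001], "turn": [0, 0, 0], "fingers": 0.04}, {"linear": [0, 0, 0], "turn": [0, 0, 0], "fingers": 0.04}, {"linear": [0, 0, 0], "turn": [0, 0, 0], "fingers": 0.04}]}}

```text
clock: 8.93
tcp_pos: [0.4147, 0.0004, 0.0221]
ee_rot: [3.142, -0.0, 1.57]
wrist_force: [-2.3, -0.3, 4.2]
width: 0.503
finger_force: 25.0
```

{"op": "carry_out", "data": {"plan": [{"linear": [0, 0, 0], "turn": [0, 0, 0], "fingers": 0.052}, {"linear": [0, 0, 0], "turn": [0, 0, 0], "fingers": 0.06}, {"linear": [0, 0, 0], "turn": [0, 0, 0], "fingers": 0.07}, {"linear": [0, 0, 0], "turn": [0, 0, 0], "fingers": 0.07}, {"linear": [0, 0, 0], "turn": [0, 0, 0], "fingers": 0.07}, {"linear": [0, 0, 0], "turn": [0, 0, 0], "fingers": 0.07}]}}

```text
clock: 9.43
tcp_pos: [0.4147, 0.0004, 0.0217]
ee_rot: [3.142, -0.0, 1.571]
wrist_force: [0.6, 0.1, 0.4]
width: 0.764
finger_force: 0.0
```

{"op": "carry_out", "data": {"plan": [{"linear": [0, 0, -0.005], "turn": [0, 0, 0], "fingers": 0.07}, {"linear": [0, 0, -0.02], "turn": [0, 0, 0], "fingers": 0.07}, {"linear": [0, 0, -0.03], "turn": [0, 0, 0], "fingers": 0.07}, {"linear": [0, 0, -0.035], "turn": [0, 0, 0], "fingers": 0.07}, {"linear": [0, 0, -0.035], "turn": [0, 0, 0], "fingers": 0.05}, {"linear": [0, 0, -0.035], "turn": [0, 0, 0], "fingers": 0.03}, {"linear": [0, 0, -0.025], "turn": [0, 0, 0], "fingers": 0.026}, {"linear": [0, 0, -0.015], "turn": [0, 0, 0], "fingers": 0.026}, {"linear": [0, 0, 0], "turn": [0, 0, 0], "fingers": 0.026}]}}

```text
clock: 10.18
tcp_pos: [0.4169, 0.0006, 0.2256]
ee_rot: [3.134, -0.001, 1.57]
wrist_force: [0.1, 0.2, -0.2]
width: 0.452
finger_force: 0.0
```

```bash
python3 - <<'E'
from h import *
s=observe(); print(s["clock"],s["tcp_pos"],s["wrist_force"],s["width"]*.0918)
p=optics.grab_frame("wrist"); w=wcloud(p,s); save(p,"w2.png"); z=w[...,2]
m=(abs(w[...,0]-.415)<.035)&(abs(w[...,1])<.035)&(z<.05)&(z>.008); q=w[m]; print("ring",len(q),np.median(q,0),np.percentile(q[:,2],[5,95]))
for d in optics.mark_of(p,"lid_handle")[:2]: print(d)
# bar along y' : top points z>.108, in front of the lid
a=np.radians(16); X=np.array([np.cos(a),np.sin(a)]); Y=np.array([-X[1],X[0]]); h=np.array([.6797,.2342])
lx=(w[...,:2]-h)@X; ly=(w[...,:2]-h)@Y
m=(z>.104)&(z<.13)&(lx<-.255)&(lx>-.29)&(abs(ly)<.05); q=w[m]
print(len(q))
if len(q)>20:
    t=q[q[:,2]>np.percentile(q[:,2],60)]; vx,vy,x0,y0=cv2.fitLine(t[:,:2].astype(np.float32),cv2.DIST_L2,0,.01,.01).ravel()
    print(np.degrees(np.arctan2(vy,vx)),x0,y0,np.percentile(q[:,2],[50,98]),lx[m].min(),lx[m].max(),ly[m].min(),ly[m].max())
E
```

```text
10.1833 [0.4169 0.0006 0.2256] [ 0.0636  0.2135 -0.1958] 0.04152138594289505
ring 1731 [0.4139 0.002  0.013 ] [0.0105 0.0143]
{'location': [314.2, 9.1], 'confidence': 0.56}
1446
-73.37551 0.42476332 0.13779104 [0.1153 0.1174] -0.2777647968717701 -0.2653124108545351 -0.04999529188036938 0.00990520905466445
```

View pics/w2.png

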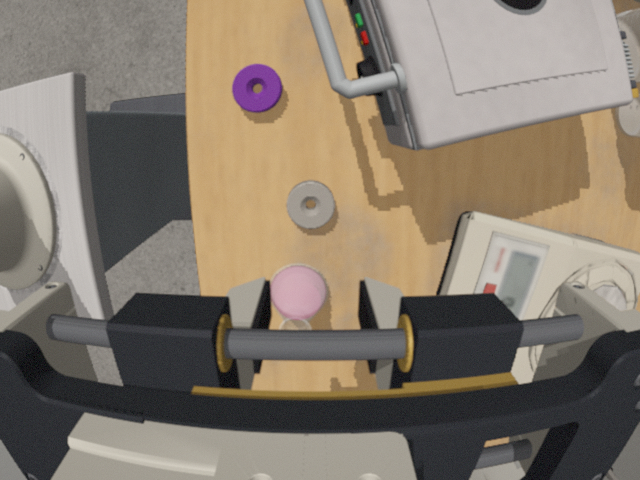

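The ring lies flat on the desk at pixel (311,205), away from the flask and the purple ring, and the handle is at (330,50). Before gripping the handle, I'll try the raised end pose in free air.

```bash
cat >> h.py <<'E'
HD=16.5; a_=np.radians(HD); XP=np.array([np.cos(a_),np.sin(a_),0]); HND=np.array([.4185,.158,.111]); HNG=HND+.266*XP; HNG[2]=.104
def lidpose(th,tilt0=0,extra=0):
    ax=np.array([-np.sin(a_),np.cos(a_),0])
    p=HNG+Ro.from_rotvec(ax*th).apply(HND-HNG)
    return p,tool_R(HD,tilt0+np.degrees(th)+extra)
E
python3 - <<'E'
from h import *
print(lidpose(0)[0],lidpose(.85)[0],lidpose(.85)[1].apply([0,0,1]))
rows(*lidpose(.85),12)
E
```

```text
[0.4185 0.158  0.111 ] [0.5103 0.1852 0.3085] [-0.7203 -0.2134 -0.66  ]
12 rows linear [ 0.014   0.0066 -0.011 ] turn [ 4.037 -0.585 -1.292]
```

{"op": "carry_out", "data": {"plan": [{"linear": [0.014, 0.0066, -0.011], "turn": [4.037, -0.585, -1.292], "fingers": 0.026}, {"linear": [0.014, 0.0066, -0.011], "turn": [4.037, -0.585, -1.292], "fingers": 0.026}, {"linear": [0.014, 0.0066, -0.011], "turn": [4.037, -0.585, -1.292], "fingers": 0.026}, {"linear": [0.014, 0.0066, -0.011], "turn": [4.037, -0.585, -1.292], "fingers": 0.026}, {"linear": [0.014, 0.0066, -0.011], "turn": [4.037, -0.585, -1.292], "fingers": 0.026}, {"linear": [0.014, 0.0066, -0.011], "turn": [4.037, -0.585, -1.292], "fingers": 0.026}]}}

```text
clock: 10.78
tcp_pos: [0.4594, 0.0888, 0.2768]
ee_rot: [-2.71, 0.031, 1.715]
wrist_force: [0.4, -1.0, -0.2]
width: 0.284
finger_force: 0.0
```

{"op": "carry_out", "data": {"plan": [{"linear": [0.014, 0.0066, -0.011], "turn": [4.037, -0.585, -1.292], "fingers": 0.026}, {"linear": [0.014, 0.0066, -0.011], "turn": [4.037, -0.585, -1.292], "fingers": 0.026}, {"linear": [0.014, 0.0066, -0.011], "turn": [4.037, -0.585, -1.292], "fingers": 0.026}, {"linear": [0.014, 0.0066, -0.011], "turn": [4.037, -0.585, -1.292], "fingers": 0.026}, {"linear": [0.014, 0.0066, -0.011], "turn": [4.037, -0.585, -1.292], "fingers": 0.026}, {"linear": [0.014, 0.0066, -0.011], "turn": [4.037, -0.585, -1.292], "fingers": 0.026}, {"linear": [0, 0, 0], "turn": [0, 0, 0], "fingers": 0.026}, {"linear": [0, 0, 0], "turn": [0, 0, 0], "fingers": 0.026}]}}

```text
clock: 11.45
tcp_pos: [0.5003, 0.1838, 0.294]
ee_rot: [-2.298, -0.001, 1.86]
wrist_force: [-0.2, -0.3, -0.3]
width: 0.284
finger_force: 0.0
```

```bash
python3 - <<'E'
from h import *
s=observe(); print(s["joint_positions"],s["width"]*.0918)
R=Ro.from_euler('xyz',s["ee_rot"]); p,Rt=lidpose(.85); print(s["tcp_pos"]-p, np.degrees((Rt*R.inv()).as_rotvec()))
p=HND+[0,0,.075]; rows(p,tool_R(HD),12)
E
```

```text
[-0.3548  0.7807 -0.0188  1.1877 -0.0565  2.0139 -0.086 ] 0.02610693785704643
[-0.01   -0.0014 -0.0144] [-0.1717  0.3457 -0.0581]
12 rows linear [-0.0001 -0.0025  0.0116] turn [-4.027 -0.003  0.007]
```

```bash
python3 - <<'E'
from h import *
p,R=lidpose(0,-12); rows(p-R.apply([0,0,.075]),R,14)
E
```

```text
14 rows linear [-0.0001 -0.0043  0.0103] turn [-4.309 -0.003  0.006]
```

{"op": "carry_out", "data": {"plan": [{"linear": [0, -0.0043, 0.0103], "turn": [-4.309, 0, 0], "fingers": 0.026}, {"linear": [0, -0.0043, 0.0103], "turn": [-4.309, 0, 0], "fingers": 0.026}, {"linear": [0, -0.0043, 0.0103], "turn": [-4.309, 0, 0], "fingers": 0.026}, {"linear": [0, -0.0043, 0.0103], "turn": [-4.309, 0, 0], "fingers": 0.026}, {"linear": [0, -0.0043, 0.0103], "turn": [-4.309, 0, 0], "fingers": 0.026}, {"linear": [0, -0.0043, 0.0103], "turn": [-4.309, 0, 0], "fingers": 0.026}, {"linear": [0, -0.0043, 0.0103], "turn": [-4.309, 0, 0], "fingers": 0.026}]}}

```text
clock: 12.03
tcp_pos: [0.4382, 0.1629, 0.257]
ee_rot: [-2.837, -0.0, 1.856]
wrist_force: [0.0, -0.6, 0.8]
width: 0.285
finger_force: 0.0
```

{"op": "carry_out", "data": {"plan": [{"linear": [0, -0.0043, 0.0103], "turn": [-4.309, 0, 0], "fingers": 0.026}, {"linear": [0, -0.0043, 0.0103], "turn": [-4.309, 0, 0], "fingers": 0.026}, {"linear": [0, -0.0043, 0.0103], "turn": [-4.309, 0, 0], "fingers": 0.026}, {"linear": [0, -0.0043, 0.0103], "turn": [-4.309, 0, 0], "fingers": 0.026}, {"linear": [0, -0.0043, 0.0103], "turn": [-4.309, 0, 0], "fingers": 0.026}, {"linear": [0, -0.0043, 0.0103], "turn": [-4.309, 0, 0], "fingers": 0.026}, {"linear": [0, -0.0043, 0.0103], "turn": [-4.309, 0, 0], "fingers": 0.026}, {"linear": [0, 0, 0], "turn": [0, 0, 0], "fingers": 0.026}, {"linear": [0, 0, 0], "turn": [0, 0, 0], "fingers": 0.026}]}}

```text
clock: 12.78
tcp_pos: [0.4031, 0.153, 0.1879]
ee_rot: [2.928, -0.0, 1.857]
wrist_force: [0.6, -0.1, 0.9]
width: 0.283
finger_force: 0.0
```

```bash
python3 - <<'E'
from h import *
s=observe(); print(s["clock"],s["joint_positions"],s["width"]*.0918)
R=Ro.from_euler('xyz',s["ee_rot"]); p,Rt=lidpose(0,-12); print(s["tcp_pos"],s["tcp_pos"]-(p-Rt.apply([0,0,.075])), np.degrees((Rt*R.inv()).as_rotvec()))
p=optics.grab_frame("wrist"); w=wcloud(p,s); save(p,"w3.png"); np.save("w3.npy",w); z=w[...,2]
h=HND[:2]; X=XP[:2]; Y=np.array([-X[1],X[0]]); lx=(w[...,:2]-h)@X; ly=(w[...,:2]-h)@Y
m=(z>.100)&(z<.125)&(abs(lx)<.016)&(abs(ly)<.054); q=w[m]
vx,vy,x0,y0=cv2.fitLine(q[:,:2].astype(np.float32),cv2.DIST_HUBER,0,.01,.01).ravel()
print(len(q),np.degrees(np.arctan2(vy,vx)),np.percentile(q[:,2],[50,98]),np.percentile(lx[m],[5,50,95]),ly[m].min(),ly[m].max())
t=(z>.100)&(z<.125)&(lx<.04)&(abs(ly)<.09)&(lx>-.016); print("y extent",ly[t].min(),ly[t].max())
rows(HND,Rt,8)
E
```

```text
12.7833 [-0.3951  0.0381 -0.0592  2.3003  0.0671  0.5932 -0.2199] 0.025941204087562293
[0.4031 0.153  0.1879] [-0.0005 -0.0006  0.0036] [-0.0918  0.2463  0.12  ]
3166 -73.205055 [0.1154 0.1172] [-0.005  -0.0003  0.0058] -0.053873856142667806 0.05397213326428321
y extent -0.055277793830251144 0.07215732217725546
8 rows linear [-0.     -0.0004  0.0099] turn [ 0.051 -0.004 -0.017]
```

View pics/w3.png

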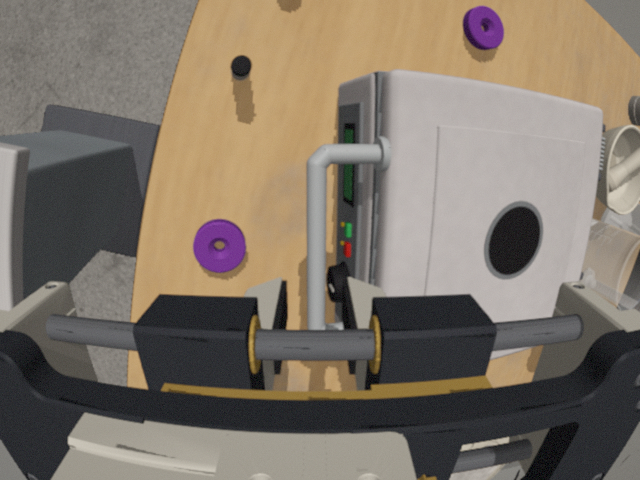

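```bash
python3 - <<'E'
from h import *
w=np.load("w3.npy"); z=w[...,2]
h=HND[:2]; X=XP[:2]; Y=np.array([-X[1],X[0]]); lx=(w[...,:2]-h)@X; ly=(w[...,:2]-h)@Y
for lo,hi in((-.008,.008),(.012,.03)):
    m=(z>.100)&(z<.125)&(lx<hi)&(lx>lo)&(abs(ly)<.1); print(np.histogram(ly[m],np.arange(-.1,.101,.01)))
m=(z>.12)&(z<.126)&(lx>.05)&(lx<.2)&(abs(ly)<.2); print("lid y",np.percentile(ly[m],[.5,99.5]))
E
```

```text
(array([  0,   0,   0,   0,  79, 232, 239, 259, 256, 285, 302, 320, 323,
       331, 340, 382, 178,   0,   0,   0]), array([-0.1 , -0.09, -0.08, -0.07, -0.06, -0.05, -0.04, -0.03, -0.02,
       -0.01, -0.  ,  0.01,  0.02,  0.03,  0.04,  0.05,  0.06,  0.07,
        0.08,  0.09,  0.1 ]))
(array([  0,   0,   0,   0,  77,   0,   0,   0,   0,   0,   0,   0,   0,
         0,   0, 199, 381,   0,   0,   0]), array([-0.1 , -0.09, -0.08, -0.07, -0.06, -0.05, -0.04, -0.03, -0.02,
       -0.01, -0.  ,  0.01,  0.02,  0.03,  0.04,  0.05,  0.06,  0.07,
        0.08,  0.09,  0.1 ]))
lid y [-0.0706  0.1083]
```

The bar is centred between the fingers at about (318,290). The middle of the handle lies about 5 mm to the left of my estimate, so I'll shift while I descend.

{"op": "carry_out", "data": {"plan": [{"linear": [0.0007, -0.0004, 0.0099], "turn": [0, 0, 0], "fingers": 0.026}, {"linear": [0.0007, -0.0004, 0.0099], "turn": [0, 0, 0], "fingers": 0.026}, {"linear": [0.0007, -0.0004, 0.0099], "turn": [0, 0, 0], "fingers": 0.026}, {"linear": [0.0007, -0.0004, 0.0099], "turn": [0, 0, 0], "fingers": 0.026}, {"linear": [0.0007, -0.0004, 0.0099], "turn": [0, 0, 0], "fingers": 0.026}]}}

```text
clock: 13.25
tcp_pos: [0.4147, 0.1611, 0.14]
ee_rot: [2.923, -0.001, 1.857]
wrist_force: [1.7, -0.2, -0.1]
width: 0.282
finger_force: 0.0
```

{"op": "carry_out", "data": {"plan": [{"linear": [0.0007, -0.0004, 0.0099], "turn": [0, 0, 0], "fingers": 0.026}, {"linear": [0.0007, -0.0004, 0.0099], "turn": [0, 0, 0], "fingers": 0.026}, {"linear": [0.0007, -0.0004, 0.0099], "turn": [0, 0, 0], "fingers": 0.026}, {"linear": [0, 0, 0], "turn": [0, 0, 0], "fingers": 0.026}, {"linear": [0, 0, 0], "turn": [0, 0, 0], "fingers": 0.026}]}}

```text
clock: 13.67
tcp_pos: [0.4179, 0.1643, 0.1102]
ee_rot: [2.925, -0.001, 1.857]
wrist_force: [0.0, -0.2, 0.5]
width: 0.286
finger_force: 0.0
```

```bash
sed -i 's/HND=np.array(\[.4185,.158,.111\])/HND=np.array([.417,.1628,.111])/' h.py; python3 - <<'E'
from h import *
s=observe(); R=Ro.from_euler('xyz',s["ee_rot"]); p,Rt=lidpose(0,-12); print(s["joint_positions"],R.inv().apply(p-s["tcp_pos"]), np.degrees((Rt*R.inv()).as_rotvec()),s["wrist_force"])
E
```

```text
[-0.4213  0.2279 -0.0453  2.3268  0.1293  0.3768 -0.2935] [-0.0012 -0.0011 -0.001 ] [-0.1564  0.3605  0.1006] [ 0.02   -0.1919  0.5153]
```

{"op": "carry_out", "data": {"plan": [{"linear": [0, 0, 0], "turn": [0, 0, 0], "fingers": 0.005}, {"linear": [0, 0, 0], "turn": [0, 0, 0], "fingers": 0.005}, {"linear": [0, 0, 0], "turn": [0, 0, 0], "fingers": 0.005}, {"linear": [0, 0, 0], "turn": [0, 0, 0], "fingers": 0.005}, {"linear": [0, 0, 0], "turn": [0, 0, 0], "fingers": 0.005}], "force": 25}}

```text
clock: 14.08
tcp_pos: [0.4179, 0.1644, 0.111]
ee_rot: [2.922, -0.002, 1.857]
wrist_force: [4.1, -0.3, 0.0]
width: 0.118
finger_force: 25.0
```

```bash
python3 - <<'E'
from h import *
s=observe(); p0,R0=s["tcp_pos"],Ro.from_euler('xyz',s["ee_rot"]); print(p0,s["wrist_force"],s["width"]*.0918)
ax=np.array([-np.sin(a_),np.cos(a_),0]); h=HNG.copy()
print("radius",(p0-h)@XP,p0[2]-h[2])
np.savez("grasp.npz",p0=p0,q=R0.as_quat())
for th in (.15,.45,.75,.8):
    Q=Ro.from_rotvec(ax*th); n=int(np.ceil(th/.025)); rows(h+Q.apply(p0-h),Q*R0,n,p0,R0)
E
```

```text
[0.4179 0.1644 0.111 ] [ 4.1302 -0.3256  0.0121] 0.01083160892397599
radius -0.264644727867446 0.006974394853152252
6 rows linear [ 0.      0.0017 -0.0064] turn [ 1.432 -0.003  0.002]
18 rows linear [ 0.      0.0017 -0.0064] turn [ 1.432 -0.003  0.002]
30 rows linear [ 0.      0.0017 -0.0064] turn [ 1.432 -0.003  0.002]
32 rows linear [ 0.      0.0017 -0.0064] turn [ 1.432 -0.003  0.002]
```

{"op": "carry_out", "data": {"plan": [{"linear": [0, 0.0009, -0.0032], "turn": [0.716, 0, 0], "fingers": 0.005}, {"linear": [0, 0.0017, -0.0064], "turn": [1.432, 0, 0], "fingers": 0.005}, {"linear": [0, 0.0017, -0.0064], "turn": [1.432, 0, 0], "fingers": 0.005}, {"linear": [0, 0.0017, -0.0064], "turn": [1.432, 0, 0], "fingers": 0.005}, {"linear": [0, 0.0009, -0.0032], "turn": [0.716, 0, 0], "fingers": 0.005}, {"linear": [0, 0, 0], "turn": [0, 0, 0], "fingers": 0.005}]}}

```text
clock: 14.58
tcp_pos: [0.4198, 0.165, 0.1372]
ee_rot: [3.023, -0.001, 1.857]
wrist_force: [4.4, 1.1, -1.8]
width: 0.118
finger_force: 25.0
```

```bash
cat >> h.py <<'E'
def report(th_next=None,n=1):
    s=observe(); g=np.load("grasp.npz"); p0,R0=g["p0"],Ro.from_quat(g["q"]); ax=np.array([-np.sin(a_),np.cos(a_),0])
    p,R=s["tcp_pos"],Ro.from_euler('xyz',s["ee_rot"]); d=p-HNG
    ang=lambda d: np.arctan2(d[2],-d@XP)
    dR=(R*R0.inv()).as_rotvec()
    print("t",s["clock"],"th_pos",ang(d)-ang(p0-HNG),"th_rot",dR@ax,"r",np.hypot(d@XP,d[2]),"vs",np.hypot((p0-HNG)@XP,(p0-HNG)[2]),"lat",(p-p0)@ax)
    print("F",s["wrist_force"],"w",s["width"]*.0918,"q",s["joint_positions"])
    if th_next is not None:
        Q=Ro.from_rotvec(ax*th_next); rows(HNG+Q.apply(p0-HNG),Q*R0,n)
E
python3 -c "
from h import *
report(.4,12)"
```

```text
t 14.5833 th_pos 0.09944721896459112 th_rot 0.10129105201653472 r 0.2647865620747697 vs 0.26473661282792416 lat 6.987937129832576e-06
F [ 4.3615  1.1183 -1.7949] w 0.010835543411369965 q [-0.38    0.2155 -0.0742  2.2287  0.0619  0.5814 -0.215 ]
12 rows linear [ 0.      0.0017 -0.0064] turn [ 1.426 -0.003  0.002]
```

Tracking is good; on to 0.4 rad.

{"op": "carry_out", "data": {"plan": [{"linear": [0, 0.0017, -0.0064], "turn": [1.432, 0, 0], "fingers": 0.005}, {"linear": [0, 0.0017, -0.0064], "turn": [1.432, 0, 0], "fingers": 0.005}, {"linear": [0, 0.0017, -0.0064], "turn": [1.432, 0, 0], "fingers": 0.005}, {"linear": [0, 0.0017, -0.0064], "turn": [1.432, 0, 0], "fingers": 0.005}, {"linear": [0, 0.0017, -0.0064], "turn": [1.432, 0, 0], "fingers": 0.005}, {"linear": [0, 0.0017, -0.0064], "turn": [1.432, 0, 0], "fingers": 0.005}, {"linear": [0, 0.0017, -0.0064], "turn": [1.432, 0, 0], "fingers": 0.005}, {"linear": [0, 0.0017, -0.0064], "turn": [1.432, 0, 0], "fingers": 0.005}, {"linear": [0, 0, 0], "turn": [0, 0, 0], "fingers": 0.005}]}}

```text
clock: 15.33
tcp_pos: [0.4309, 0.1682, 0.188]
ee_rot: [-3.059, -0.001, 1.857]
wrist_force: [3.0, 1.7, -2.5]
width: 0.125
finger_force: 25.0
```

```bash
python3 -c "
from h import *
report(.6,12)"
```

```text
t 15.3333 th_pos 0.2965673286403788 th_rot 0.30297563327546745 r 0.26484886797309315 vs 0.26473661282792416 lat -5.4648289714798615e-05
F [ 3.0071  1.7423 -2.5112] w 0.011479184023802918 q [-0.3546  0.2624 -0.0766  2.0082  0.0087  0.9537 -0.1481]
12 rows linear [ 0.      0.0017 -0.0065] turn [ 1.418 -0.002  0.004]
```

{"op": "carry_out", "data": {"plan": [{"linear": [0, 0.0017, -0.0065], "turn": [1.43, 0, 0], "fingers": 0.005}, {"linear": [0, 0.0017, -0.0065], "turn": [1.43, 0, 0], "fingers": 0.005}, {"linear": [0, 0.0017, -0.0065], "turn": [1.43, 0, 0], "fingers": 0.005}, {"linear": [0, 0.0017, -0.0065], "turn": [1.43, 0, 0], "fingers": 0.005}, {"linear": [0, 0.0017, -0.0065], "turn": [1.43, 0, 0], "fingers": 0.005}, {"linear": [0, 0.0017, -0.0065], "turn": [1.43, 0, 0], "fingers": 0.005}, {"linear": [0, 0.0017, -0.0065], "turn": [1.43, 0, 0], "fingers": 0.005}, {"linear": [0, 0.0017, -0.0065], "turn": [1.43, 0, 0], "fingers": 0.005}, {"linear": [0, 0.0017, -0.0065], "turn": [1.43, 0, 0], "fingers": 0.005}, {"linear": [0, 0, 0], "turn": [0, 0, 0], "fingers": 0.005}]}}

```text
clock: 16.17
tcp_pos: [0.4547, 0.1752, 0.2418]
ee_rot: [-2.832, -0.001, 1.858]
wrist_force: [-0.1, -0.4, -1.7]
width: 0.118
finger_force: 25.0
```

```bash
python3 -c "
from h import *
report(.7,8)
p=optics.grab_frame('scene'); save(p,'s2.png'); w=cloud(p)
d=(w-HNG); ax=np.array([-np.sin(a_),np.cos(a_),0])
# lid top surface: fit in side view
a=-d@XP; b=d[...,2]; l=d@ax
m=(a>.03)&(a<.215)&(abs(l)<.11)&(b>.02); q=np.stack([a[m],b[m]],1)
for t in np.arange(.2,.9,.02):
    n=-np.sin(t)*q[:,0]+np.cos(t)*q[:,1]; print(round(t,2),(abs(n-.019)<.003).sum(),end='; ')
"
```

```text
t 16.1667 th_pos 0.5205676595455615 th_rot 0.529236542335283 r 0.2649900702085916 vs 0.26473661282792416 lat -0.00012012016456905243
F [-0.0573 -0.4204 -1.6566] w 0.010829801097232809 q [-0.3456  0.3854 -0.0673  1.7324 -0.0137  1.3315 -0.1196]
8 rows linear [ 0.      0.0015 -0.0057] turn [ 1.223 -0.     0.008]
0.2 76; 0.22 84; 0.24 92; 0.26 103; 0.28 113; 0.3 128; 0.32 145; 0.34 170; 0.36 207; 0.38 253; 0.4 297; 0.42 341; 0.44 345; 0.46 298; 0.48 161; 0.5 138; 0.52 69; 0.54 22; 0.56 29; 0.58 30; 0.6 33; 0.62 30; 0.64 34; 0.66 37; 0.68 39; 0.7 52; 0.72 58; 0.74 59; 0.76 65; 0.78 132; 0.8 151; 0.82 122; 0.84 106; 0.86 128; 0.88 188;
```

```bash
python3 -c "
from h import *
im=cv2.imread('pics/s2.png')[100:360,160:480]; cv2.imwrite('pics/s2c.png',cv2.resize(im,None,fx=2.3,fy=2.3))
p=optics.grab_frame('top'); w=cloud(p); d=w-HNG; ax=np.array([-np.sin(a_),np.cos(a_),0]); a=-d@XP; b=d[...,2]; l=d@ax
m=(a>.0)&(a<.19)&(abs(l)<.10)&(b>.02)&(b<.17); q=np.stack([a[m],b[m]],1)
for lo in np.arange(0,.19,.02):
    k=q[(q[:,0]>lo)&(q[:,0]<=lo+.02)]; print(lo,len(k),np.percentile(k[:,1],[10,50,90]) if len(k) else '')
"
```

```text
0.0 96 [0.0222 0.0274 0.0315]
0.02 116 [0.0333 0.0387 0.044 ]
0.04 138 [0.0449 0.05   0.0555]
0.06 157 [0.0564 0.0621 0.0675]
0.08 206 [0.0679 0.0734 0.0788]
0.1 251 [0.0796 0.0849 0.0901]
0.12 262 [0.0903 0.0957 0.1017]
0.14 271 [0.1025 0.1077 0.112 ]
0.16 290 [0.1127 0.1175 0.1226]
0.18 159 [0.1153 0.1222 0.1255]
```

View pics/s2c.png

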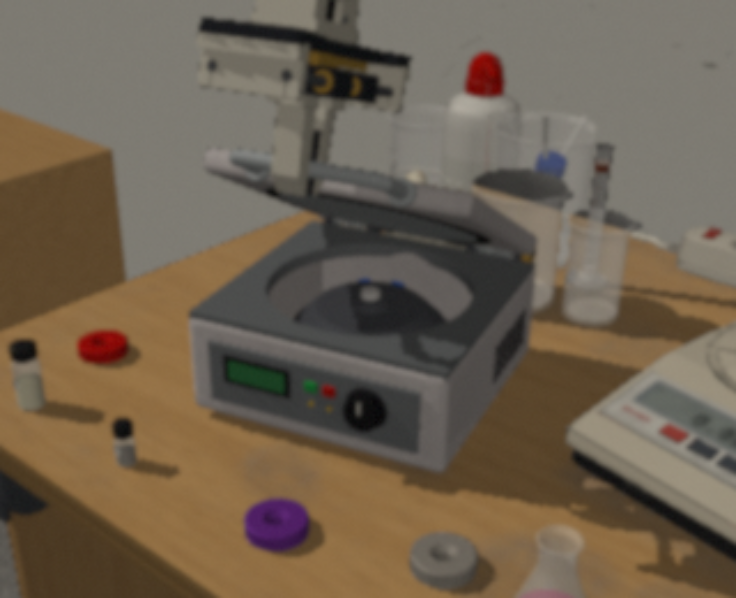

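The lid is held up at about 0.52 rad (the top camera's slope gives 0.51). The ring (443,560), both vials and the flask stand undisturbed.

{"op": "carry_out", "data": {"plan": [{"linear": [0, 0.0017, -0.0065], "turn": [1.43, 0, 0], "fingers": 0.005}, {"linear": [0, 0.0017, -0.0065], "turn": [1.43, 0, 0], "fingers": 0.005}, {"linear": [0, 0.0017, -0.0065], "turn": [1.43, 0, 0], "fingers": 0.005}, {"linear": [0, 0.0017, -0.0065], "turn": [1.43, 0, 0], "fingers": 0.005}, {"linear": [0, 0.0017, -0.0065], "turn": [1.43, 0, 0], "fingers": 0.005}, {"linear": [0, 0.0017, -0.0065], "turn": [1.43, 0, 0], "fingers": 0.005}, {"linear": [0, 0, 0], "turn": [0, 0, 0], "fingers": 0.005}]}}

```text
clock: 16.85
tcp_pos: [0.4772, 0.1817, 0.2746]
ee_rot: [-2.682, -0.001, 1.858]
wrist_force: [0.2, -0.5, -0.3]
width: 0.117
finger_force: 25.0
```

```bash
python3 -c "
from h import *
report(.83,10)"
```

```text
t 16.85 th_pos 0.6727732575594908 th_rot 0.6791590829008296 r 0.26512654677643177 vs 0.26473661282792416 lat -0.00024060097235456893
F [ 0.155  -0.4735 -0.2639] w 0.010752959844643986 q [-0.3436  0.496  -0.06    1.5313 -0.0236  1.5713 -0.1105]
10 rows linear [ 0.      0.0011 -0.004 ] turn [ 0.864 -0.001  0.008]
```

{"op": "carry_out", "data": {"plan": [{"linear": [0, 0.0011, -0.0041], "turn": [0.88, 0, 0], "fingers": 0.005}, {"linear": [0, 0.0011, -0.0041], "turn": [0.88, 0, 0], "fingers": 0.005}, {"linear": [0, 0.0011, -0.0041], "turn": [0.88, 0, 0], "fingers": 0.005}, {"linear": [0, 0.0011, -0.0041], "turn": [0.88, 0, 0], "fingers": 0.005}, {"linear": [0, 0.0011, -0.0041], "turn": [0.88, 0, 0], "fingers": 0.005}, {"linear": [0, 0.0011, -0.0041], "turn": [0.88, 0, 0], "fingers": 0.005}, {"linear": [0, 0.0011, -0.0041], "turn": [0.88, 0, 0], "fingers": 0.005}, {"linear": [0, 0.0011, -0.0041], "turn": [0.88, 0, 0], "fingers": 0.005}, {"linear": [0, 0.0011, -0.0041], "turn": [0.88, 0, 0], "fingers": 0.005}, {"linear": [0, 0.0011, -0.0041], "turn": [0.88, 0, 0], "fingers": 0.005}]}}

```text
clock: 17.68
tcp_pos: [0.5063, 0.1902, 0.3055]
ee_rot: [-2.528, -0.001, 1.858]
wrist_force: [-0.9, 0.0, 0.6]
width: 0.118
finger_force: 25.0
```

{"op": "carry_out", "data": {"plan": [{"linear": [0, 0, 0], "turn": [0, 0, 0], "fingers": 0.005}, {"linear": [0, 0, 0], "turn": [0, 0, 0], "fingers": 0.005}, {"linear": [0, 0, 0], "turn": [0, 0, 0], "fingers": 0.005}]}}

```text
clock: 17.93
tcp_pos: [0.506, 0.1901, 0.3052]
ee_rot: [-2.53, -0.001, 1.858]
wrist_force: [-1.2, -1.2, 2.7]
width: 0.124
finger_force: 25.0
```

```bash
cat >> h.py <<'E'
def slope():
    p=optics.grab_frame('top'); w=cloud(p); d=w-HNG; ax=np.array([-np.sin(a_),np.cos(a_),0]); a=-d@XP; b=d[...,2]; l=d@ax
    m=(a>-.01)&(a<.13)&(abs(l)<.10)&(b>.015)&(b<.17); q=np.stack([a[m],b[m]],1).astype(np.float32)
    v=cv2.fitLine(q,cv2.DIST_HUBER,0,.01,.01).ravel(); print("lid slope",np.arctan(v[1]/v[0]),len(q))
E
python3 -c "
from h import *
report(.68,10); slope()"
```

```text
t 17.9333 th_pos 0.834359900123103 th_rot 0.8319624076969804 r 0.26528542115913006 vs 0.26473661282792416 lat -0.0003395533967704284
F [-1.1538 -1.2499  2.704 ] w 0.011380451259626948 q [-0.3438  0.6308 -0.0524  1.3035 -0.0334  1.8166 -0.1065]
10 rows linear [ 0.     -0.0009  0.004 ] turn [-0.871 -0.     0.008]
lid slope 0.8296273 1510
```

The lid is at 0.83 rad, about 4.6° past balance, and both measures agree. Now I'll ease it back.

{"op": "carry_out", "data": {"plan": [{"linear": [0, -0.001, 0.004], "turn": [-0.88, 0, 0], "fingers": 0.005}, {"linear": [0, -0.001, 0.004], "turn": [-0.88, 0, 0], "fingers": 0.005}, {"linear": [0, -0.001, 0.004], "turn": [-0.88, 0, 0], "fingers": 0.005}, {"linear": [0, -0.001, 0.004], "turn": [-0.88, 0, 0], "fingers": 0.005}, {"linear": [0, -0.001, 0.004], "turn": [-0.88, 0, 0], "fingers": 0.005}, {"linear": [0, -0.001, 0.004], "turn": [-0.88, 0, 0], "fingers": 0.005}, {"linear": [0, -0.001, 0.004], "turn": [-0.88, 0, 0], "fingers": 0.005}, {"linear": [0, -0.001, 0.004], "turn": [-0.88, 0, 0], "fingers": 0.005}, {"linear": [0, -0.001, 0.004], "turn": [-0.88, 0, 0], "fingers": 0.005}, {"linear": [0, -0.001, 0.004], "turn": [-0.88, 0, 0], "fingers": 0.005}]}}

```text
clock: 18.82
tcp_pos: [0.478, 0.1819, 0.2756]
ee_rot: [-2.686, -0.001, 1.858]
wrist_force: [-2.3, -1.7, 2.2]
width: 0.125
finger_force: 25.0
```

{"op": "carry_out", "data": {"plan": [{"linear": [0, 0, 0], "turn": [0, 0, 0], "fingers": 0.005}, {"linear": [0, 0, 0], "turn": [0, 0, 0], "fingers": 0.005}, {"linear": [0, 0, 0], "turn": [0, 0, 0], "fingers": 0.005}, {"linear": [0, 0, 0], "turn": [0, 0, 0], "fingers": 0.005}, {"linear": [0, 0, 0], "turn": [0, 0, 0], "fingers": 0.005}, {"linear": [0, 0, 0], "turn": [0, 0, 0], "fingers": 0.005}]}}

```text
clock: 19.32
tcp_pos: [0.4783, 0.182, 0.2759]
ee_rot: [-2.683, -0.001, 1.858]
wrist_force: [-3.1, -2.2, 2.4]
width: 0.122
finger_force: 25.0
```

```bash
python3 -c "
from h import *
report(); slope()
p=optics.grab_frame('scene'); im=p['color'][100:420,140:480,::-1]; cv2.imwrite('pics/s3c.png',cv2.resize(im,None,fx=1.8,fy=1.8)); print(observe()['qd'])"
```

```text
t 19.3167 th_pos 0.6791970283949504 th_rot 0.6782420358441914 r 0.26508788209829137 vs 0.26473661282792416 lat -0.00027518156238331634
F [-3.0777 -2.1805  2.3787] w 0.01119237993032636 q [-0.3436  0.4962 -0.0598  1.5275 -0.0237  1.5739 -0.1103]
lid slope 0.6818486 1468
[ 0.0004  0.0004 -0.0014  0.0014  0.0003 -0.0035 -0.0018]
```

View pics/s3c.png

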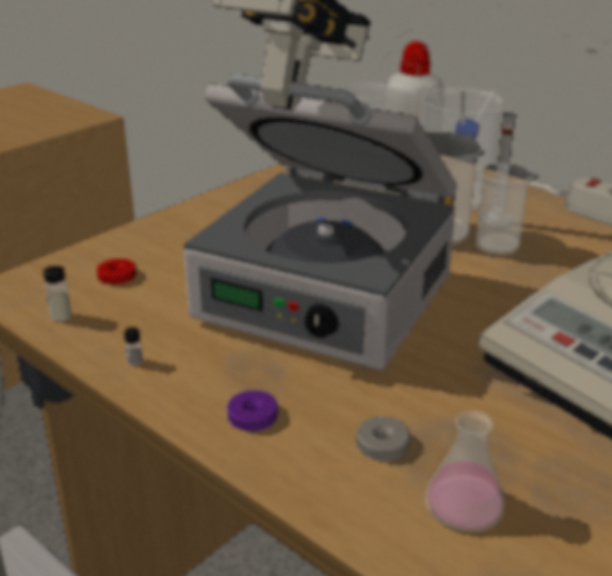

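The lid is held still at 0.68 rad, 4° below balance, with the gripper on the bar at (285,90). The ring lies flat at (384,438), and the flask and both vials are standing.

```bash
python3 -c "
from h import *
print(ticket.hand_in())"
```

```text
the job is handed in; nothing more can be done
None
```

The job is handed in: the ring lies flat on the bare desk, the lid went to 0.83 rad (about 5° past balance) and was eased back, and the gripper now holds it still at about 0.68 rad, 4° below balance, with the flask and vials undisturbed.

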